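# Refit the missing knob on the curing-plate controller and hold it pressed in

### The arm

A 6-joint arm with a two-finger parallel gripper is mounted at the origin on a cart in front of the work surface, level with it; the furniture and walls round the work are solid. World frame = base frame: x ahead of the robot, y to its left, z up, the work surface at z = 0. Lengths are in mm, angles in rad, forces in N, time in s.
With the tool pointing down it reaches from about 400 to 925 mm from the base axis. Payload 12.5 kg.
Tool frame: the origin (TCP) lies on the mounting face of the last link; the fingertips stand 190 mm ahead of it and the grasp point (between the pads) lies 171 mm ahead of it; z points along the fingers, y is the line along which they close (so a half turn about z gives the same grasp; the last joint's range is limited). The gripper opens to 95 mm and grips with 3 to 60 N. Pads are 20 mm wide; open, the fingers measure 119 mm over their backs; the gripper's body (75 mm by 180 mm) begins 59 mm behind the grasp point.
Start: joints at [-0.106, 0.491, 1.559, -0, 1.092, -0.106], TCP at [625, 0.023, 404.761] pointing down, gripper open.
Joint ranges: [-3.1, 3.1], [-0.84, 2.19], [0.05, 2.79], [-1.13, 4.28], [0.06, 2.93], [-2.69, 2.69]. Speed limits (rad/s): [2.22, 2.22, 2.79, 3.14, 3.14, 3.14].

### API

Orientations are given as [roll, pitch, yaw] about the fixed x, y, z axes, in that order (R = Rz(yaw) Ry(pitch) Rx(roll)).
In Python, from cell import * gives the robot as it stands.
- The arm moves only by the tool arm_command, never from a script. Its argument "rows" is a list that holds one entry, the list of rows, each a list of 7 numbers: the shift along the tool's x, y, z normalised to -1 to 1, where 1 is 0.15 m, then the turn, a rotation vector about the tool's x, y, z normalised to -1 to 1, where 1 is 360 degrees, then the opening, from -1 (shut) to 1 (fully open). A call has 1 to 10 rows; each row is the pose to reach, as a shift and turn from the pose commanded when the call began, along the tool's axes at that moment, turning the shorter way round; what a row does not reach only later rows make up. A row lasts 1/12 s, in which the tool goes at most 41.7 mm and 7.16 degrees, less where a joint would pass 70% of its speed; a pose out of reach is approached as far as the arm can. A call with a number of a shift or a turn outside -1 to 1 is refused whole. A call with a gripper value outside its range is refused whole. The fingers move at their own pace and stop on an object; the grip force is fixed at half the most. Time passes only in rows, so rows that repeat a pose let the fingers close. It gives the time, the measured TCP pose, the force, the opening and the grip force at its end, in the units of the state.
- state(): the state, without advancing time (a new reading comes with each control period).
- read_camera(name): name is "scene" or "side" or "wrist"; returns (picture, depth): 384x512x3 uint8, red, green, blue; 384x512 float32, mm along the optical axis (not along the pixel's ray), 0 where there is no reading.
- get_calibration(name): a dict with "camera_matrix" (3x3 intrinsics, pixels), "position" and "orientation" of the camera in the world; the wrist camera has in their place "hand_eye" (4x4, takes a point from camera to tool coordinates, whose origin is the TCP and whose axes are the flange's). Camera axes: x right, y up, looking along -z (the intrinsics and any distortion apply to the point x, -y, -z); pixel columns grow to the right and rows downward; lengths in mm; the calibration is good to about 2 mm. A picture is of the moment at which its call begins: read the wrist's pose just before it. get_calibration takes no time and is no camera call.
- job_done(): hands the job in; it is judged then, once.
The state is a dict: "t": time; "joints": joint angles; "qvel": joint speeds; "tau": joint torques, N m; "eef_pos": TCP position; "tcp_rot": TCP orientation; "ft_force": force on the tool from outside, world axes, zero at the start; "moment": the same for the moment, N m; "opening": opening from 0.0 (shut) to 1.0 (fully open); "grip_force": force on a finger pad.
Only numpy, scipy, OpenCV 4.12 (cv2) and the standard library are available. Lean on these libraries where they do the work, as an engineer would, in place of code of your own. Each camera call takes 0.05 s, during which the arm holds its last target. There are 200 camera calls.

### The job

The two-zone control box has one bare D-shaft; its other zone is blanked off with a black cap. Take the loose knob whose colour matches the coloured ring around the bare shaft, turn it so that its flat (white line) lines up with the shaft's flat (black line), and push it fully onto the shaft, then press the shaft all the way down on its spring. Leave the other knob where it stands, and finish still gripping the knob and keeping it pressed down; do not let go.

Things in the scene. Friction and masses are not known exactly. Their poses are not given: they have to be found in the camera images.
- control_box: grey control box, fixed, 130 (x) x 230 (y) mm, 55 mm high. Origin: centre of its underside; x to its back, y to its left, z up. On its flat top: a blue ring (74 mm across) centred at y = +55 mm, an orange one at y = -55 mm. In the middle of one stands the bare D-shaft, of the other a fixed black cap (40 mm across, 17 mm high); which is which varies.
- shaft_tip (a point): centre of the top end of the bare steel D-shaft, 24 mm above the box's top. Shaft upright, 16 mm across, with a flat on its +x side 3 mm off the axis; the top 1.5 mm taper to 0.85. x points to the flat, as does a black line on the box (to 36 mm from the axis); z up. It cannot turn; its angle varies. A fitted knob's underside is 16 mm below the tip.
- shaft (a joint): how far the shaft is pressed down: 0 = up (rest), 0.006 = fully pressed (m). A spring pushes it back up with 4 N at the start of the travel and 10 N at the end.
- knob_blue: blue plastic knob, about 50 g, standing bore down. Origin: centre of its underside, z up. Round skirt 48 mm across, 20 mm high; on it a bar grip 42 mm long (x), 14 mm wide (y), from 20 to 46 mm up: grasp it across y, tips above the skirt. From below a D-bore goes 16 mm up: 18 mm across, its flat on the +x side, 4 mm off the axis. White lines on bar and skirt mark the +x side.
- knob_orange: orange plastic knob, about 50 g, standing bore down. Origin: centre of its underside, z up. Round skirt 48 mm across, 20 mm high; on it a bar grip 42 mm long (x), 14 mm wide (y), from 20 to 46 mm up: grasp it across y, tips above the skirt. From below a D-bore goes 16 mm up: 18 mm across, its flat on the +x side, 4 mm off the axis. White lines on bar and skirt mark the +x side.
Things that resemble listed ones, but are neither listed nor needed, are in the scene too. Of the things shaped like the knob_blue, the blue one is meant.

How it is judged:
By the outcome, as a careful person would: the job done as asked, in the order asked, and still so for the second after the job is handed in, while the arm keeps its last pose, push and grip.
It also fails if it takes over 35 s, if anything falls off the work surface, if the arm or the gripper's body presses on something with over 40 N, if the wrist force passes 120 N, or if a joint passes its speed limit or range.

## Working session

There is one attempt and no reset: what is moved stays moved. The work goes in short steps, Python scripts to look and compute and a tool call to move; the robot and the scene stay as the last step left them, time stands still between calls to the robot, and variables do not carry over. Pictures are saved under pics/ and viewed, at most 10 in all, crops included, and the job is handed in when it is done.

Besides the shell and the picture viewer there is one more tool, called after "Emit:" by a JSON object that holds its "op" and its "data". arm_command: Moves the arm, as the interface text tells. Its arguments: {"type":"object","properties":{"rows":{"type":"array","items":{"type":"array","items":{"type":"array","items":{"type":"number","minimum":-1,"maximum":1}}}}},"required":["rows"]}

```bash
mkdir -p pics; cat > h.py <<'E'
from cell import *
import numpy as np, cv2
from scipy.spatial.transform import Rotation as R
def cam(name):
    c=get_calibration(name); K=np.array(c["camera_matrix"],float)
    if name=="wrist":
        s=state(); T=np.eye(4); T[:3,:3]=R.from_euler("xyz",s["tcp_rot"]).as_matrix(); T[:3,3]=s["eef_pos"]
        M=T@np.array(c["hand_eye"],float)
    else:
        M=np.eye(4); o=np.array(c["orientation"],float)
        M[:3,:3]=R.from_euler("xyz",o).as_matrix() if o.shape==(3,) else o
        M[:3,3]=c["position"]
    p,d=read_camera(name)
    return p,d,K,M,c
def ray(u,v,K,M):
    x=np.linalg.solve(K,[u,v,1.]); return M[:3,3],M[:3,:3]@np.array([x[0],-x[1],-1.])
def onplane(u,v,K,M,z):
    o,r=ray(u,v,K,M); return o+r*(z-o[2])/r[2]
def cloud(d,K,M):
    v,u=np.mgrid[:d.shape[0],:d.shape[1]]
    X=np.stack([(u-K[0,2])/K[0,0]*d,-(v-K[1,2])/K[1,1]*d,-d],-1)
    return X@M[:3,:3].T+M[:3,3]
E
python3 - <<'E'
from h import *
ims=[]
for n in ["scene","side","wrist"]:
    p,d,K,M,c=cam(n); np.savez(f"pics/{n}0.npz",p=p,d=d,K=K,M=M)
    print(n,c); ims.append(p)
cv2.imwrite("pics/a0.png",cv2.resize(np.vstack([np.hstack(ims[:2]),np.hstack([ims[2],ims[2]*0])]),(800,600),interpolation=cv2.INTER_AREA)[:,:,::-1])
print(state())
E
```

```text
scene {'camera_matrix': array([[419.45688993,   0.        , 257.34408173],
       [  0.        , 419.45688993, 189.53201713],
       [  0.        ,   0.        ,   1.        ]]), 'position': array([ 130.02660678, -536.98652702,  757.45594606]), 'orientation': array([ 0.79447737, -0.00312773, -0.59217806])}
side {'camera_matrix': array([[434.64198746,   0.        , 251.15677731],
       [  0.        , 434.64198746, 189.90734762],
       [  0.        ,   0.        ,   1.        ]]), 'position': array([418.28901893, 809.03223405, 654.29966574]), 'orientation': array([ 0.93612929, -0.02263734, -2.97840982])}
wrist {'camera_matrix': array([[311.53892443,   0.        , 256.60580442],
       [  0.        , 311.53892443, 192.70866776],
       [  0.        ,   0.        ,   1.        ]]), 'hand_eye': array([[ 1.46019878e-04,  9.59999330e-01,  2.80002261e-01,
         7.90357199e+01],
       [ 9.99999383e-01,  1.68119172e-04, -1.09789856e-03,
         9.03306625e-02],
       [-1.10105563e-03,  2.80002248e-01, -9.59998713e-01,
         1.99834416e+01],
       [ 0.00000000e+00,  0.00000000e+00,  0.00000000e+00,
         1.00000000e+00]])}
{'t': 0.15, 'joints': array([-1.05590244e-01,  4.91412398e-01,  1.55927769e+00,  2.00895742e-05,
        1.09171927e+00, -1.05571275e-01]), 'qvel': array([ 7.37980413e-05, -3.57840848e-03, -2.05186305e-04,  1.08300967e-04,
       -2.60482288e-04, -2.82876525e-04]), 'tau': array([ 3.16444048e-04, -6.12899423e+01, -2.58276522e+01,  6.91918633e-02,
        4.73701756e-02, -5.07232733e-05]), 'eef_pos': array([6.24988122e+02, 3.15453717e-02, 4.04312274e+02]), 'tcp_rot': array([-3.14078238e+00, -1.03781371e-04,  1.57076805e+00]), 'ft_force': array([-0.2440503 ,  0.41490005,  0.54723441]), 'moment': array([-0.01484079,  0.03135289, -0.01806593]), 'grip_force': 0.0, 'opening': 0.9992538581007633}
```

View pics/a0.png

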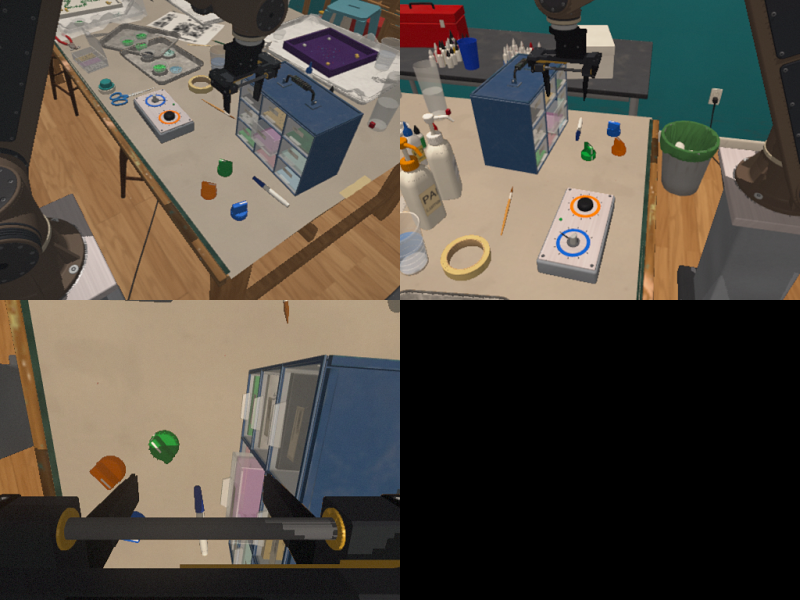

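The bare shaft stands in the blue ring and the black cap in the orange one. Knob-like things in the scene picture (montage pixels): green (225,168), orange (208,190), blue (239,210). The blue one matches the ring, so it's the one meant. Next I'll measure it and confirm with a crop.

```bash
python3 - <<'E'
from h import *
D={}
crops=[]
for n in ["scene","side"]:
    z=np.load(f"pics/{n}0.npz"); p,d,K,M=[z[k] for k in "pdKM"]; W=cloud(d,K,M)
    hsv=cv2.cvtColor(p,cv2.COLOR_RGB2HSV)
    for nm,lo,hi in [("blue",(100,130,60),(125,255,255)),("orange",(5,150,80),(18,255,255)),("green",(50,120,40),(80,255,255))]:
        m=cv2.inRange(hsv,lo,hi)
        k,L,S,C=cv2.connectedComponentsWithStats(m)
        for i in range(1,k):
            if S[i,4]<60: continue
            q=W[(L==i)&(d>0)]
            if len(q)==0: continue
            c=np.median(q,0)
            if -30<c[2]<110 and 300<c[0]<950 and abs(c[1])<450:
                print(n,nm,S[i],c.round(),"z",np.percentile(q[:,2],[2,98]).round())
    # box top
    m=(abs(W[...,2]-55)<4)&(hsv[...,1]<60)&(d>0)&(hsv[...,2]>90)
    k,L,S,C=cv2.connectedComponentsWithStats(m.astype(np.uint8))
    i=1+np.argmax(S[1:,4]); q=W[L==i]
    print(n,"boxtop",S[i],cv2.minAreaRect(q[:,:2].astype(np.float32)),np.median(q[:,2]))
    # cabinet extents
    m=(d>0)&(W[...,2]>30)&(W[...,0]>400)&(W[...,0]<1000)&(abs(W[...,1])<500)&(W[...,2]<330)
    q=W[m]; H=np.histogram2d(q[:,0],q[:,1],bins=[np.arange(400,1000,50),np.arange(-500,501,50)])[0]
    print(H.astype(int))
    c=(slice(190,300),slice(240,400)) if n=="scene" else (slice(130,230),slice(210,310))
    u=(slice(215,365),slice(170,280)) if n=="side" else (slice(105,185),slice(165,255))
    for s in (c,u): crops.append(cv2.resize(p[s],(400,300),interpolation=cv2.INTER_CUBIC))
cv2.imwrite("pics/a1.png",np.vstack([np.hstack(crops[:2]),np.hstack(crops[2:])])[:,:,::-1])
E
```

```text
scene blue [186 121  26  16  88] [526. 342.  55.] z [53. 58.]
scene blue [324 226  14  13  63] [ 616. -121.   14.] z [ 8. 17.]
scene blue [295 257  22  25 389] [ 497. -175.   22.] z [ 6. 47.]
scene orange [203 141  28  18 134] [522. 237.  56.] z [53. 72.]
scene orange [257 232  20  24 369] [468. -74.  21.] z [ 5. 47.]
scene green [279 206  18  20 307] [559. -32.  22.] z [ 6. 46.]
scene boxtop [ 171  114   77   57 1504] ((526.6950073242188, 293.0769348144531), (228.11727905273438, 124.63610076904297), 87.15306854248047) 54.98808278411548
[[   0    0    0    0    0    0    0    0    0    0    0    0    0    0
     0    0    0    0    0    0]
 [   0    0    0    0    0    0   87    0  169    2    0    0    0  201
   252  219  191  162   23    0]
 [   0    0    0    0    0    0  100    0    0  231  127    0    0  218
   283  157  229  153   16    0]
 [   0    0    0    0    0    0    0    0    0  517   51    0    0  151
   156  149  153  147    5    0]
 [   0    0    0    0    0    0    0    0    2  152    0    0    0    0
     0    0    0    0    0    0]
 [   0    0    0    0    0  929 
[... 1654 characters left out ...]
0    0    1    8  193    0    0    0
     0    0    0    0    0    0]
 [   0    0    0    0    0  137  348  458  458  930 1285  782    0    0
     0    0    0    0    0    0]
 [   0    0    0    0    0    0   35   68  170  227  314 1960    0    0
     0    0    0    0    0    0]
 [   0    0    0    0    0    0    3   99  273  304  284 1898    0    0
     0    0    0    0    0    0]
 [   0    0    0    0    0   77  110  129  217  250  250 1829    0    0
     0    0    0   23  852  307]
 [   0    0    0    0    0    0    0    0    3   23   71  446    0  383
  1793  513 2371  543  119  193]
 [   0    0    0    0    0    0    0    0    0    0    0    0    0   22
   586   31  654    0    0    0]]
```

View pics/a1.png

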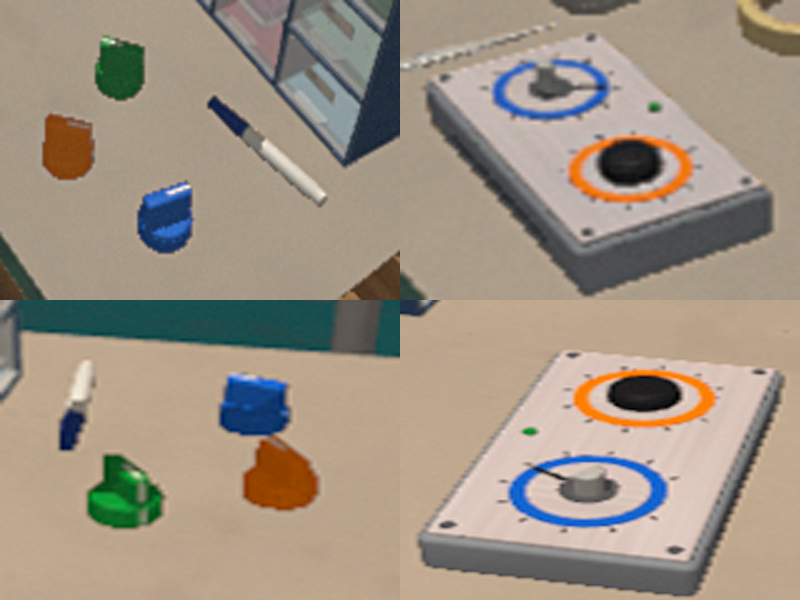

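The crop confirms it: the blue knob (full-res scene pixel 306,269; side 273,165) is the only blue knob, at about (500,-167), with its top near z=47. The box top reads z≈55. I'll move the wrist camera over the knob.

Emit:
{"op": "arm_command", "data": {"rows": [[[-1, -0.85, 0, 0, 0, 0, 1], [-1, -0.85, 0, 0, 0, 0, 1], [-1, -0.85, 0, 0, 0, 0, 1], [-1, -0.85, 0, 0, 0, 0, 1], [-1, -0.85, 0, 0, 0, 0, 1], [-1, -0.85, 0, 0, 0, 0, 1], [-1, -0.85, 0, 0, 0, 0, 1]]]}}

```text
t: 0.73
eef_pos: [496.8, -151.0, 404.9]
tcp_rot: [3.141, 0.0, 1.568]
ft_force: [0.1, -0.6, 0.6]
opening: 0.998
grip_force: 0.0
```

```bash
cat > knob.py <<'E'
from h import *
import sys
n=sys.argv[1]
s=state(); print(s["t"],s["eef_pos"].round(1),s["tcp_rot"].round(4))
p,d,K,M,c=cam("wrist"); np.savez(f"pics/{n}.npz",p=p,d=d,K=K,M=M)
W=cloud(d,K,M); hsv=cv2.cvtColor(p,cv2.COLOR_RGB2HSV)
m=cv2.inRange(hsv,(100,130,60),(125,255,255)); 
w=((hsv[...,1]<110)&(hsv[...,2]>150)).astype(np.uint8)
k,L,S,C=cv2.connectedComponentsWithStats(m)
for i in range(1,k):
    if S[i,4]<150: continue
    q=W[(L==i)&(d>0)]
    print(S[i],np.median(q,0).round(1),np.percentile(q[:,2],[2,98]).round(1))
hull=lambda i:i
i=1+np.argmax([S[i,4]*(abs(np.median(W[L==i],0)[:2]-[500,-167]).max()<50) for i in range(1,k)])
x,y,a,b=S[i,:4]; pad=12
sl=(slice(max(0,y-pad),y+b+pad),slice(max(0,x-pad),x+a+pad))
box=np.zeros(m.shape,bool); box[sl]=True
Z=W[...,2]
top=box&(d>0)&(Z>40)&(Z<55); q=W[top]
r=cv2.minAreaRect(q[:,:2].astype(np.float32)); print("top rect",r,"z",np.median(q[:,2]),len(q))
sk=box&(d>0)&(Z>12)&(Z<24); q2=W[sk]; print("skirt circle",cv2.minEnclosingCircle(q2[:,:2].astype(np.float32)),np.median(q2[:,2]))
wq=W[top&(w>0)]; print("white on top",len(wq),wq.mean(0) if len(wq) else None)
wq=W[box&(d>0)&(w>0)&(Z>15)&(Z<25)]; print("white on skirt",len(wq),wq.mean(0) if len(wq) else None)
cv2.imwrite(f"pics/{n}.png",np.hstack([cv2.resize(p,(400,300)),cv2.resize(p[sl],(400,300),interpolation=cv2.INTER_CUBIC)])[:,:,::-1])
E
python3 knob.py k1
```

```text
0.7333 [ 496.8 -151.   404.9] [3.1413 0.     1.5681]
[356 121  11  39 335] [ 620.9 -116.8   14.7] [11.7 16.9]
[ 244  162   38   39 1044] [ 504.6 -159.6   20.9] [11.3 46.9]
top rect ((505.0347595214844, -166.23768615722656), (14.29704761505127, 42.079681396484375), 76.55978393554688) z 45.63741939124185 449
skirt circle ((505.13336181640625, -166.10391235351562), 23.88169288635254) 19.67303144656006
white on top 57 [ 513.50790796 -168.46171215   46.14698167]
white on skirt 1 [ 528.32826906 -166.94116125   17.53276197]
```

View pics/k1.png

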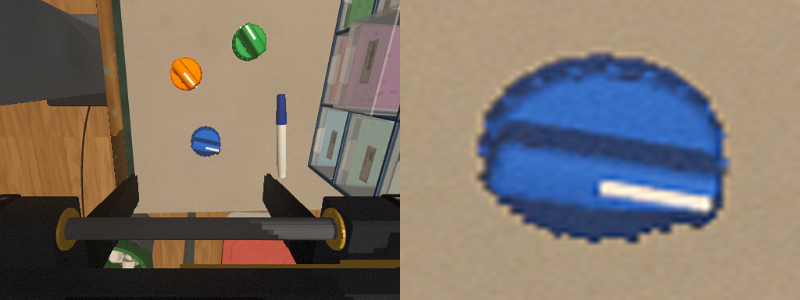

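Wrist view: blue knob at left-panel pixel (206,142), with its white line pointing right and slightly down. Centre is (505,-166), top z=46, bar 42x14, line yaw about -13.5°, all matching the sizes given. Next I'll look at the shaft.

Emit:
{"op": "arm_command", "data": {"rows": [[[1, 0.2, 0, 0, 0, 0, 1], [1, 0.2, 0, 0, 0, 0, 1], [1, 0.2, 0, 0, 0, 0, 1], [1, 0.2, 0, 0, 0, 0, 1]]]}}

```text
t: 1.12
eef_pos: [528.1, 3.9, 404.6]
tcp_rot: [3.141, -0.001, 1.573]
ft_force: [0.0, -1.5, -0.1]
opening: 1.002
grip_force: 0.0
```

Emit:
{"op": "arm_command", "data": {"rows": [[[1, 0, 0, 0, 0, 0, 1], [1, 0, 0, 0, 0, 0, 1], [1, 0, 0, 0, 0, 0, 1], [1, 0, 0, 0, 0, 0, 1]]]}}

```text
t: 1.45
eef_pos: [527.1, 154.8, 404.6]
tcp_rot: [3.142, -0.001, 1.574]
ft_force: [-0.2, -0.4, 1.1]
opening: 1.001
grip_force: 0.0
```

Emit:
{"op": "arm_command", "data": {"rows": [[[1, 0, 0, 0, 0, 0, 1], [1, 0, 0, 0, 0, 0, 1], [1, 0, 0, 0, 0, 0, 1], [1, 0, 0, 0, 0, 0, 1], [1, 0, 0, 0, 0, 0, 1], [1, 0, 0, 0, 0, 0, 1]]]}}

```text
t: 1.95
eef_pos: [526.8, 302.5, 404.1]
tcp_rot: [-3.141, 0.0, 1.575]
ft_force: [0.6, 0.3, -0.6]
opening: 0.998
grip_force: 0.0
```

```bash
cat > shaft.py <<'E'
from h import *
import sys
n=sys.argv[1]
s=state(); print(s["t"],s["eef_pos"].round(1),s["tcp_rot"].round(4))
p,d,K,M,c=cam("wrist"); np.savez(f"pics/{n}.npz",p=p,d=d,K=K,M=M)
W=cloud(d,K,M); hsv=cv2.cvtColor(p,cv2.COLOR_RGB2HSV); Z=W[...,2]
near=(d>0)&(np.hypot(W[...,0]-530,W[...,1]-352)<55)
q=W[near&(abs(Z-55)<4)]; zt=np.median(q[:,2]); print("box top z",zt)
ring=cv2.inRange(hsv,(100,110,60),(125,255,255))
v,u=np.where((ring>0)&near)
P=np.array([onplane(a,b,K,M,zt) for a,b in zip(u,v)])[:,:2]
e=cv2.fitEllipse(cv2.convexHull(P.astype(np.float32))); print("ring",e)
tip=near&(Z>75)&(Z<84); q=W[tip]; print("tip n",len(q),"z",np.median(q[:,2]),"encl",cv2.minEnclosingCircle(q[:,:2].astype(np.float32)),"mean",q.mean(0))
ck=np.array(e[0])
bl=near&(hsv[...,2]<80)&(abs(Z-55)<4); 
v,u=np.where(bl); P=np.array([onplane(a,b,K,M,zt)[:2] for a,b in zip(u,v)]).reshape(-1,2)-ck
r=np.hypot(*P.T); g=(r>14)&(r<37); P=P[g]; print("line n",len(P),"r",r[g].min(),r[g].max())
print("angle mean",np.degrees(np.arctan2(*P.mean(0)[::-1])),"spread",np.percentile(np.degrees(np.arctan2(P[:,1],P[:,0])),[5,50,95]))
vx=cv2.fitLine(P.astype(np.float32),cv2.DIST_HUBER,0,.01,.01).ravel(); print("fitline dir",np.degrees(np.arctan2(vx[1],vx[0])),"offset of ring centre",-vx[2]*vx[1]+vx[3]*vx[0])
v,u=np.where(near); sl=(slice(v.min(),v.max()),slice(u.min(),u.max()))
cv2.imwrite(f"pics/{n}.png",np.hstack([cv2.resize(p,(400,300)),cv2.resize(p[sl],(400,300),interpolation=cv2.INTER_CUBIC)])[:,:,::-1])
E
python3 shaft.py s1
```

```text
1.95 [526.8 302.5 404.1] [-3.1409e+00  3.0000e-04  1.5749e+00]
box top z 55.36493470174372
ring ((531.3009033203125, 351.19512939453125), (72.8971939086914, 73.26016235351562), 89.30784606933594)
tip n 160 z 78.92964821040167 encl ((531.0296630859375, 351.91766357421875), 7.871113300323486) mean [529.55066141 352.92970884  78.80221761]
line n 38 r 15.982893658909429 35.45856843537105
angle mean -31.205161487850244 spread [-33.34755911 -31.21304107 -29.23280783]
fitline dir -30.98164 offset of ring centre -0.10929108
```

View pics/s1.png

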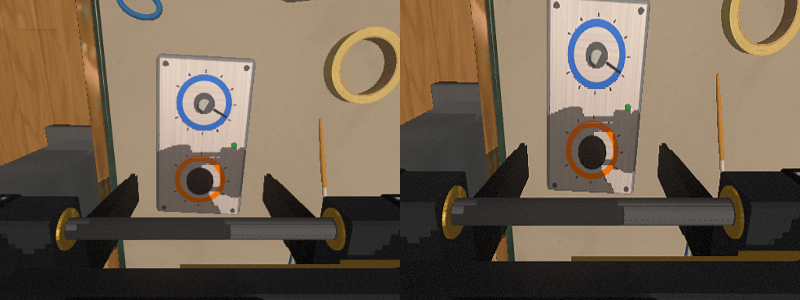

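The shaft is at left-panel pixel (204,103) with its line pointing right and down. Axis ≈(531.1,351.6), tip z=79, line -31°; ring and tip agree and the sizes check. Going back to grasp the knob, yaw 166.5° for the grasp and about 149° for the fit.

Emit:
{"op": "arm_command", "data": {"rows": [[[-1, 0, 0, 0, 0, 0, 1], [-1, 0, 0, 0, 0, 0, 1], [-1, 0, 0, 0, 0, 0, 1], [-1, 0, 0, 0, 0, 0, 1]]]}}

```text
t: 2.33
eef_pos: [527.0, 146.4, 404.8]
tcp_rot: [-3.141, 0.001, 1.569]
ft_force: [0.9, 0.3, 0.2]
opening: 1.003
grip_force: 0.0
```

Emit:
{"op": "arm_command", "data": {"rows": [[[-1, 0, 0, 0, 0, 0, 1], [-1, 0, 0, 0, 0, 0, 1], [-1, 0, 0, 0, 0, 0, 1], [-1, 0, 0, 0, 0, 0, 1]]]}}

```text
t: 2.67
eef_pos: [526.8, -3.9, 404.9]
tcp_rot: [3.141, 0.001, 1.568]
ft_force: [-0.1, -0.2, 0.4]
opening: 0.999
grip_force: 0.0
```

Emit:
{"op": "arm_command", "data": {"rows": [[[-1, -0.15, 0, 0, 0, -0.1, 1], [-1, -0.15, 0, 0, 0, -0.1, 1], [-1, -0.15, 0, 0, 0, -0.1, 1], [-1, -0.15, 0, 0, 0, -0.1, 1], [-1, -0.15, 0, 0, 0, -0.1, 1], [-1, -0.15, 0, 0, 0, -0.1, 1]]]}}

```text
t: 3.17
eef_pos: [504.0, -152.9, 404.8]
tcp_rot: [-3.141, 0.0, 2.202]
ft_force: [0.1, 0.5, -0.0]
opening: 0.999
grip_force: 0.0
```

Emit:
{"op": "arm_command", "data": {"rows": [[[0, 0, 0.4, 0, 0, -0.11, 1], [0, 0, 0.4, 0, 0, -0.11, 1], [0, 0, 0.4, 0, 0, -0.11, 1], [0, 0, 0.4, 0, 0, -0.11, 1], [0, 0, 0.4, 0, 0, -0.11, 1], [0, 0, 0.4, 0, 0, -0.11, 1], [0, 0, 0.4, 0, 0, -0.11, 1], [0, 0, 0.4, 0, 0, -0.11, 1]]]}}

```text
t: 3.83
eef_pos: [504.6, -150.5, 344.9]
tcp_rot: [-3.142, 0.0, 2.887]
ft_force: [-0.5, -0.3, -0.9]
opening: 1.001
grip_force: 0.0
```

```bash
cat > go.py <<'E'
from h import *
import sys
# target x y z yaw(deg) -> normalised tool shift/turn
x,y,z,w=map(float,sys.argv[1:5]); s=state()
Rm=R.from_euler("xyz",s["tcp_rot"]); T=R.from_euler("xyz",[np.pi,0,np.radians(w)])
print("t",s["t"],"pos",s["eef_pos"].round(1),"rot",np.degrees(s["tcp_rot"]).round(2),"j",s["joints"].round(2),"F",s["ft_force"].round(1),"open",s["opening"],s["grip_force"])
print("shift",(Rm.inv().apply(np.array([x,y,z])-s["eef_pos"])/150).round(4),"turn",((Rm.inv()*T).as_rotvec()/(2*np.pi)).round(4))
E
python3 go.py 505 -166.2 214 166.5; python3 knob.py k2
```

```text
t 3.8333 pos [ 504.6 -150.5  344.9] rot [-1.800e+02  1.000e-02  1.654e+02] j [-0.42  0.43  1.87  0.    0.85 -1.73] F [-0.5 -0.3 -0.9] open 1.0012674359298164 0.0
shift [-0.0286 -0.1007  0.8724] turn [-0.     0.    -0.003]
3.8333 [ 504.6 -150.5  344.9] [-3.1416e+00  1.0000e-04  2.8868e+00]
[ 220  162   45   53 1443] [ 501.3 -162.9   20.5] [ 9.8 46.9]
[292 259  41  19 418] [ 617.4 -116.4   14.1] [ 9.1 16.4]
top rect ((504.3125915527344, -166.4078826904297), (14.030914306640625, 41.47990036010742), 76.99766540527344) z 45.83676669778882 638
skirt circle ((504.9335021972656, -166.49581909179688), 23.957727432250977) 19.84306036343952
white on top 0 None
white on skirt 0 None
```

Second view agrees: (504.8,-166.4), bar -13.2°. Descending.

Emit:
{"op": "arm_command", "data": {"rows": [[[-0.028, -0.102, 0.1, 0, 0, -0.0035, 1], [-0.028, -0.102, 0.1, 0, 0, -0.0035, 1], [-0.028, -0.102, 0.35, 0, 0, -0.0035, 1], [-0.028, -0.102, 0.6, 0, 0, -0.0035, 1], [-0.028, -0.102, 0.75, 0, 0, -0.0035, 1], [-0.028, -0.102, 0.82, 0, 0, -0.0035, 1], [-0.028, -0.102, 0.87, 0, 0, -0.0035, 1], [-0.028, -0.102, 0.87, 0, 0, -0.0035, 1], [-0.028, -0.102, 0.87, 0, 0, -0.0035, 1]]]}}

```text
t: 4.63
eef_pos: [505.6, -165.9, 215.1]
tcp_rot: [-3.141, 0.001, 2.912]
ft_force: [0.3, 0.1, -0.4]
opening: 1.001
grip_force: 0.0
```

```bash
python3 go.py 504.8 -166.4 214 166.8
```

```text
t 4.6333 pos [ 505.6 -165.9  215.1] rot [-1.7999e+02  6.0000e-02  1.6683e+02] j [-0.44  0.64  1.95  0.    0.55 -1.78] F [ 0.3  0.1 -0.4] open 1.0006103540720506 0.0
shift [ 0.0044 -0.0043  0.0075] turn [-0.      0.0002  0.0001]
```

Emit:
{"op": "arm_command", "data": {"rows": [[[0.005, -0.004, 0.005, 0, 0, 0, -1], [0.005, -0.004, 0.005, 0, 0, 0, -1], [0.005, -0.004, 0.005, 0, 0, 0, -1], [0.005, -0.004, 0.005, 0, 0, 0, -1], [0.005, -0.004, 0.005, 0, 0, 0, -1], [0.005, -0.004, 0.005, 0, 0, 0, -1], [0.005, -0.004, 0.005, 0, 0, 0, -1], [0.005, -0.004, 0.005, 0, 0, 0, -1], [0.005, -0.004, 0.005, 0, 0, 0, -1], [0.005, -0.004, 0.005, 0, 0, 0, -1]]]}}

```text
t: 5.47
eef_pos: [504.4, -166.3, 213.5]
tcp_rot: [3.142, 0.0, 2.912]
ft_force: [0.2, -0.4, 0.5]
opening: 0.355
grip_force: 0.0
```

Emit:
{"op": "arm_command", "data": {"rows": [[[0, 0, 0, 0, 0, 0, -1], [0, 0, 0, 0, 0, 0, -1], [0, 0, 0, 0, 0, 0, -1], [0, 0, 0, 0, 0, 0, -1], [0, 0, 0, 0, 0, 0, -1], [0, 0, 0, 0, 0, 0, -1]]]}}

```text
t: 5.97
eef_pos: [504.4, -166.3, 213.5]
tcp_rot: [3.142, 0.0, 2.912]
ft_force: [0.8, 0.4, -0.4]
opening: 0.145
grip_force: 30.0
```

Grasped: opening is about 13.8 mm at 30 N. Lift and carry.

Emit:
{"op": "arm_command", "data": {"rows": [[[0, 0, -0.25, 0, 0, 0, -1], [0, 0, -0.5, 0, 0, 0, -1], [0, 0, -0.75, 0, 0, 0, -1], [0, 0, -0.85, 0, 0, 0, -1], [0.06, 0.25, -0.85, 0, 0, 0, -1], [0.12, 0.5, -0.85, 0, 0, 0, -1], [0.16, 0.75, -0.85, 0, 0, 0, -1], [0.2, 1, -0.85, 0, 0, 0, -1]]]}}

```text
t: 6.63
eef_pos: [508.9, -11.9, 341.3]
tcp_rot: [3.142, 0.0, 2.911]
ft_force: [0.8, -0.2, -0.4]
opening: 0.147
grip_force: 30.0
```

Emit:
{"op": "arm_command", "data": {"rows": [[[0.05, 0.25, 0, 0, 0, 0, -1], [0.1, 0.5, 0, 0, 0, 0, -1], [0.15, 0.75, 0, 0, 0, 0, -1], [0.2, 1, 0, 0, 0, 0, -1]]]}}

```text
t: 6.97
eef_pos: [513.8, 141.4, 341.1]
tcp_rot: [3.142, 0.0, 2.912]
ft_force: [1.3, 0.1, -0.2]
opening: 0.144
grip_force: 30.0
```

Emit:
{"op": "arm_command", "data": {"rows": [[[0.05, 0.25, 0, 0, 0, 0.01, -1], [0.1, 0.5, 0, 0, 0, 0.02, -1], [0.15, 0.75, 0, 0, 0, 0.035, -1], [0.18, 1, 0, 0, 0, 0.049, -1], [0.18, 1, 0, 0, 0, 0.049, -1], [0.18, 1, 0, 0, 0, 0.049, -1]]]}}

```text
t: 7.47
eef_pos: [521.5, 293.4, 340.6]
tcp_rot: [-3.141, -0.0, 2.608]
ft_force: [0.2, -0.2, -0.0]
opening: 0.145
grip_force: 30.0
```

```bash
python3 go.py 531 351.6 340 149; python3 - <<'E'
from h import *
p,d,K,M,c=cam("wrist"); np.savez("pics/h1.npz",p=p,d=d,K=K,M=M)
q,_,_,_,_=cam("side")
cv2.imwrite("pics/h1.png",np.hstack([cv2.resize(p,(400,300)),cv2.resize(q,(400,300))])[:,:,::-1])
E
```

```text
t 7.4667 pos [521.5 293.4 340.6] rot [-1.7998e+02 -1.0000e-02  1.4940e+02] j [ 0.4   0.52  1.7  -0.    0.92 -0.63] F [ 0.2 -0.2 -0. ] open 0.1451298489449608 30.000160038471222
shift [0.1432 0.3663 0.0036] turn [-0.0001 -0.      0.0011]
```

View pics/h1.png

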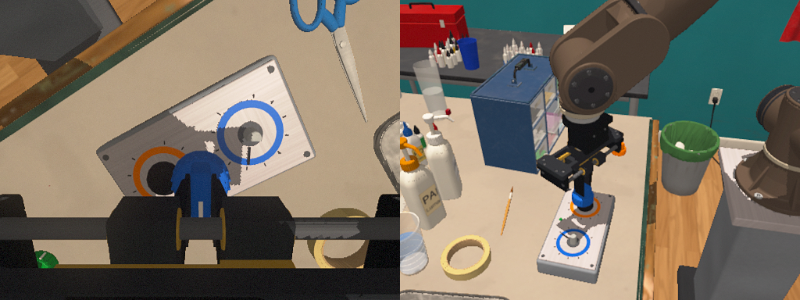

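The knob is held at left-panel pixel (202,180), and the shaft at (252,135) is in view with its line parallel to the tool axis. I'll measure both from this one picture.

```bash
python3 - <<'E'
from h import *
z=np.load("pics/h1.npz"); p,d,K,M=[z[k] for k in "pdKM"]; W=cloud(d,K,M); hsv=cv2.cvtColor(p,cv2.COLOR_RGB2HSV)
blue=cv2.inRange(hsv,(100,110,30),(125,255,255))>0
m=blue&(d>0)&(W[...,2]>115)&(W[...,2]<152); q=W[m]
print("held z",np.percentile(q[:,2],[2,50,98]))
t=m&(W[...,2]>143); T=W[t]
from scipy.optimize import least_squares
# skirt-top rim: hull points on the camera-facing side
h=cv2.convexHull(T[:,:2].astype(np.float32))[:,0]
a=np.radians(149); ax=np.array([np.cos(a),np.sin(a)])
h=h[(h-T[:,:2].mean(0))@ax>0]
f=least_squares(lambda c:np.hypot(*(h-c[:2]).T)-24,[521.5,293.4],loss="soft_l1"); print("rim centre",f.x,"res",abs(f.fun).max(),len(h))
near=(d>0)&(np.hypot(W[...,0]-531,W[...,1]-352)<50)
tip=W[near&(W[...,2]>76)&(W[...,2]<83)]; print("tip",len(tip),np.median(tip[:,2]),cv2.minEnclosingCircle(tip[:,:2].astype(np.float32)))
zt=55.4
v,u=np.where(blue&near&(W[...,2]<60)); P=np.array([onplane(a,b,K,M,zt)[:2] for a,b in zip(u,v)])
e=cv2.fitEllipse(cv2.convexHull(P.astype(np.float32))); print("ring",e)
v,u=np.where(near&(hsv[...,2]<70)&(abs(W[...,2]-55)<4)); P=np.array([onplane(a,b,K,M,zt)[:2] for a,b in zip(u,v)])-[531.1,351.7]
r=np.hypot(*P.T); an=np.degrees(np.arctan2(P[:,1],P[:,0])); g=(r>16)&(r<33)&(abs(an+31)<15); print("line",g.sum(),an[g].mean())
# white line on held knob skirt/bar
E
```

```text
held z [131.66974125 146.06809534 150.22559089]
rim centre [521.90524245 293.11214658] res 0.22462642038047065 9
tip 242 78.93508842522645 ((530.6347045898438, 351.9158630371094), 8.179981231689453)
ring ((531.203125, 351.4034423828125), (73.05400085449219, 73.30342864990234), 126.33428192138672)
line 44 -30.846318499546225
```

```bash
python3 go.py 530.6 352 305 149.1
```

```text
t 7.5667 pos [521.8 291.3 340.8] rot [-1.7996e+02 -1.0000e-02  1.4929e+02] j [ 0.4   0.52  1.7  -0.    0.92 -0.64] F [-0.3 -0.1 -0.3] open 0.14780339137698967 29.99955028295517
shift [0.1559 0.3781 0.2383] turn [-0.0001 -0.      0.0005]
```

Emit:
{"op": "arm_command", "data": {"rows": [[[0.08, 0.2, 0, 0, 0, 0.0005, -1], [0.156, 0.378, 0, 0, 0, 0.0005, -1], [0.156, 0.378, 0.12, 0, 0, 0.0005, -1], [0.156, 0.378, 0.238, 0, 0, 0.0005, -1], [0.156, 0.378, 0.238, 0, 0, 0.0005, -1], [0.156, 0.378, 0.238, 0, 0, 0.0005, -1], [0.156, 0.378, 0.238, 0, 0, 0.0005, -1]]]}}

```text
t: 8.15
eef_pos: [531.4, 351.5, 306.3]
tcp_rot: [3.141, 0.001, 2.6]
ft_force: [-0.2, 0.8, 0.1]
opening: 0.146
grip_force: 30.0
```

```bash
python3 go.py 530.6 352 296 149.1
```

```text
t 8.15 pos [531.4 351.5 306.3] rot [1.7996e+02 3.0000e-02 1.4898e+02] j [ 0.48  0.61  1.63 -0.    0.9  -0.55] F [-0.2  0.8  0.1] open 0.14615126965641756 29.99976485967636
shift [ 0.006  -0.0001  0.0686] turn [ 0.0001  0.0001 -0.0003]
```

Emit:
{"op": "arm_command", "data": {"rows": [[[0.004, 0, 0.05, 0, 0, 0, -1], [0.004, 0, 0.08, 0, 0, 0, -1], [0.004, 0, 0.08, 0, 0, 0, -1], [0.004, 0, 0.08, 0, 0, 0, -1]]]}}

```text
t: 8.48
eef_pos: [530.4, 352.6, 293.2]
tcp_rot: [-3.141, -0.0, 2.601]
ft_force: [0.6, -0.1, 0.5]
opening: 0.147
grip_force: 30.0
```

```bash
python3 go.py 530.6 352 296 149.1; sleep 0; python3 - <<'E'
from h import *
p,_,_,_,_=cam("wrist"); q,_,_,_,_=cam("side"); r,_,_,_,_=cam("scene")
cv2.imwrite("pics/c1.png",np.hstack([cv2.resize(x,(400,600),interpolation=cv2.INTER_CUBIC) for x in (q[190:340,160:260],r[60:180,160:240])])[:,:,::-1])
cv2.imwrite("pics/c2.png",p[:,:,::-1])
s=state(); print(s["eef_pos"],s["tcp_rot"])
E
```

```text
t 8.4833 pos [530.4 352.6 293.2] rot [-179.99   -0.    149.04] j [ 0.48  0.63  1.64 -0.    0.88 -0.55] F [ 0.6 -0.1  0.5] open 0.1467157651406065 29.99964416027069
shift [-0.0033 -0.0028 -0.0185] turn [-0.     -0.     -0.0002]
[530.4253465  352.77365586 293.5429232 ] [3.14123840e+00 3.00248298e-04 2.60130721e+00]
```

View pics/c1.png

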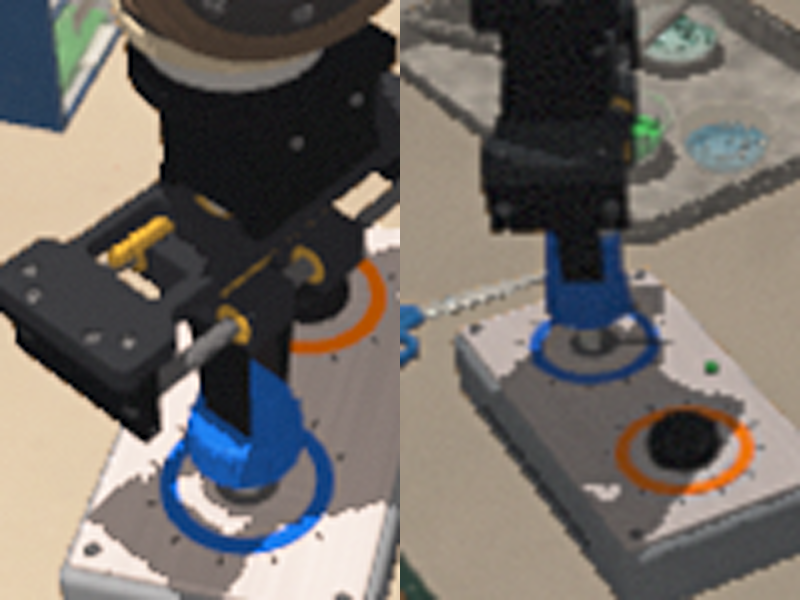

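The knob is centred just above the shaft in both views (left panel 245,480; right panel 595,335). Inserting gently.

Emit:
{"op": "arm_command", "data": {"rows": [[[-0.003, -0.003, 0.01, 0, 0, 0, -1], [-0.003, -0.003, 0.025, 0, 0, 0, -1], [-0.003, -0.003, 0.04, 0, 0, 0, -1], [-0.003, -0.003, 0.055, 0, 0, 0, -1], [-0.003, -0.003, 0.06, 0, 0, 0, -1], [-0.003, -0.003, 0.06, 0, 0, 0, -1]]]}}

```text
t: 9.13
eef_pos: [530.5, 352.1, 283.9]
tcp_rot: [-3.141, -0.0, 2.601]
ft_force: [0.2, 0.1, -0.1]
opening: 0.146
grip_force: 30.0
```

```bash
python3 go.py 530.6 352 276.5 149.1
```

```text
t 9.1333 pos [530.5 352.1 283.9] rot [-1.7998e+02 -1.0000e-02  1.4904e+02] j [ 0.48  0.64  1.64 -0.    0.86 -0.55] F [ 0.2  0.1 -0.1] open 0.14623272563127657 29.99970316886902
shift [-0.001  -0.0003  0.0496] turn [-0.0001 -0.     -0.0002]
```

No force 8 mm below the contact height, so the shaft is in the bore. Continuing to seat.

Emit:
{"op": "arm_command", "data": {"rows": [[[0, 0, 0.015, 0, 0, 0, -1], [0, 0, 0.03, 0, 0, 0, -1], [0, 0, 0.043, 0, 0, 0, -1], [0, 0, 0.043, 0, 0, 0, -1], [0, 0, 0.043, 0, 0, 0, -1]]]}}

```text
t: 9.55
eef_pos: [530.5, 352.1, 277.7]
tcp_rot: [-3.141, -0.0, 2.601]
ft_force: [-0.2, -0.5, -0.6]
opening: 0.141
grip_force: 30.0
```

Emit:
{"op": "arm_command", "data": {"rows": [[[0, 0, 0.007, 0, 0, 0, -1], [0, 0, 0.014, 0, 0, 0, -1], [0, 0, 0.02, 0, 0, 0, -1], [0, 0, 0.02, 0, 0, 0, -1]]]}}

```text
t: 9.88
eef_pos: [530.6, 352.2, 275.1]
tcp_rot: [3.141, 0.0, 2.601]
ft_force: [-1.5, -0.3, 5.0]
opening: 0.145
grip_force: 30.0
```

```bash
python3 go.py 530.6 352 270.5 149.1
```

```text
t 9.8833 pos [530.6 352.2 275.1] rot [1.7997e+02 2.0000e-02 1.4904e+02] j [ 0.48  0.65  1.65 -0.    0.84 -0.55] F [-1.5 -0.3  5. ] open 0.1453725174415292 30.00069558620453
shift [-0.0007 -0.0008  0.0308] turn [ 0.0001  0.0001 -0.0002]
```

Seated: spring force is 5 N at z=275. Pressing.

Emit:
{"op": "arm_command", "data": {"rows": [[[0, 0, 0.01, 0, 0, 0, -1], [0, 0, 0.02, 0, 0, 0, -1], [0, 0, 0.025, 0, 0, 0, -1], [0, 0, 0.025, 0, 0, 0, -1], [0, 0, 0.025, 0, 0, 0, -1]]]}}

```text
t: 10.3
eef_pos: [530.5, 352.2, 271.7]
tcp_rot: [3.141, 0.0, 2.601]
ft_force: [-2.2, -0.6, 8.1]
opening: 0.146
grip_force: 30.0
```

Emit:
{"op": "arm_command", "data": {"rows": [[[0, 0, 0.006, 0, 0, 0, -1], [0, 0, 0.006, 0, 0, 0, -1], [0, 0, 0.006, 0, 0, 0, -1]]]}}

```text
t: 10.55
eef_pos: [530.6, 352.1, 270.9]
tcp_rot: [3.141, 0.001, 2.601]
ft_force: [-1.9, -2.0, 8.9]
opening: 0.148
grip_force: 30.0
```

Emit:
{"op": "arm_command", "data": {"rows": [[[0, 0, 0.006, 0, 0, 0, -1], [0, 0, 0.006, 0, 0, 0, -1], [0, 0, 0.006, 0, 0, 0, -1]]]}}

```text
t: 10.8
eef_pos: [530.5, 352.2, 270.4]
tcp_rot: [3.141, 0.001, 2.601]
ft_force: [-3.3, -1.3, 11.6]
opening: 0.143
grip_force: 30.0
```

Emit:
{"op": "arm_command", "data": {"rows": [[[0, 0, 0.006, 0, 0, 0, -1], [0, 0, 0.006, 0, 0, 0, -1], [0, 0, 0.006, 0, 0, 0, -1], [0, 0, 0.006, 0, 0, 0, -1]]]}}

```text
t: 11.13
eef_pos: [530.5, 352.1, 270.3]
tcp_rot: [3.14, 0.001, 2.601]
ft_force: [-5.1, -3.2, 19.4]
opening: 0.143
grip_force: 30.0
```

The force rose to 19 N with no further travel, so it's on the stop. I'll check visually and that it holds.

```bash
python3 - <<'E'
from h import *
p,d,K,M,_=cam("wrist"); q,_,_,_,_=cam("side"); r,_,_,_,_=cam("scene")
cv2.imwrite("pics/f1.png",np.hstack([cv2.resize(x,(266,400),interpolation=cv2.INTER_CUBIC) for x in (q[190:340,160:260],r[60:180,160:240])]+[cv2.resize(p[130:330,190:330],(266,400))])[:,:,::-1])
W=cloud(d,K,M); hsv=cv2.cvtColor(p,cv2.COLOR_RGB2HSV)
m=(cv2.inRange(hsv,(100,110,30),(125,255,255))>0)&(d>0)&(np.hypot(W[...,0]-531,W[...,1]-351.7)<23)&(W[...,2]>62)
print("skirt top z",np.histogram(W[m][:,2],bins=np.arange(62,110,3)),np.median(W[m&(W[...,2]<90)][:,2]))
s=state(); print(s["t"],s["eef_pos"],s["ft_force"],s["moment"],s["opening"])
E
```

```text
skirt top z (array([   3,   28,   56,  128,  780,  313,   60,   42,   47,   63,   53,
         67,  159, 1220,   38]), array([ 62,  65,  68,  71,  74,  77,  80,  83,  86,  89,  92,  95,  98,
       101, 104, 107])) 76.53653611547284
11.2833 [530.49783999 352.1101881  270.24937675] [-4.10302227 -3.61717214 20.32004742] [-0.53201196  0.8968792   0.01252854] 0.14614088042644227
```

View pics/f1.png

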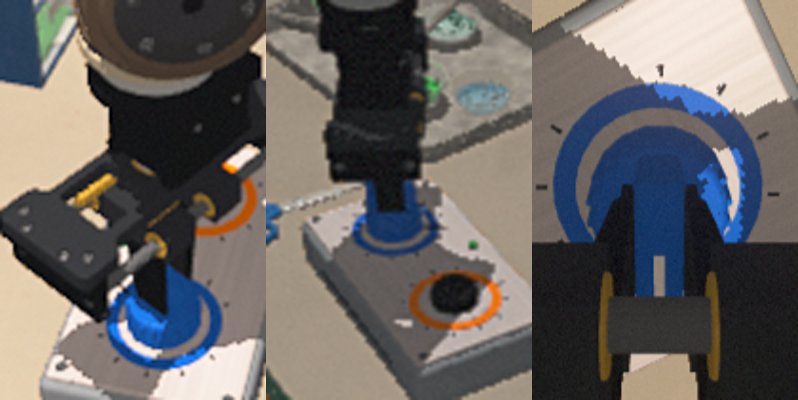

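The views show the knob down on the shaft inside the blue ring (panel 1 pixel 165,330). The skirt top is at z≈77 and the bar top at ≈103, as expected fully pressed (57+20 and 57+46). It holds at 20 N.

```bash
python3 -c "
from cell import *
print(job_done())"
```

```text
the job is handed in; nothing more can be done
None
```

The blue knob is on the bare D-shaft with its flat lined up. It is pressed to the stop (about 20 N) and still gripped. The orange knob was left where it stood, and the job was handed in at about 11.3 s.

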